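# Open the sensor junction box and swing the bench magnifier over it

### The arm

A 6-joint arm with a two-finger parallel gripper is mounted at the origin on the work surface. World frame = base frame: x ahead of the robot, y to its left, z up, the work surface at z = 0. Lengths are in m, angles in rad, forces in N, time in s.
With the tool pointing down it reaches from about 0.35 to 0.975 m from the base axis. Payload 17.4 kg.
Tool frame: the origin (TCP) lies at the very end of the fingers, on their centre line; the grasp point (between the pads) lies 19 mm behind it; z points along the fingers, y is the line along which they close (so a half turn about z gives the same grasp; the last joint's range is limited). The gripper opens to 85 mm and grips with 20 to 120 N. Pads are 22 mm wide; open, the fingers measure 114 mm over their backs; the gripper's body (76 mm by 85 mm) begins 54 mm behind the grasp point. The pads swing forward as they close: fully open they stand 13 mm farther back than shut.
Start: joints at [-1.253, 0.116, 1.442, -0, 1.584, -0.038], TCP at [0.235, -0.633, 0.231] pointing down, gripper open.
Joint ranges: [-2.83, 2.83], [-0.83, 2.19], [0.07, 2.5], [-1.14, 4.28], [0.01, 3], [-2.97, 2.97]. Speed limits (rad/s): [1.89, 1.89, 2.22, 3.14, 3.14, 3.14].

### API

Orientations are given as [roll, pitch, yaw] about the fixed x, y, z axes, in that order (R = Rz(yaw) Ry(pitch) Rx(roll)).
In Python, from plant import r gives the robot as it stands. The module is installed in compiled form; this text tells all that it offers.
- The arm moves only by the tool play_rows, never from a script. Its argument "commands" is a list of rows, each a list of 3 entries, a list of its own where there are three numbers: the turn, a rotation vector about the tool's x, y, z in degrees, then the shift along the tool's x, y, z in mm, then the opening, from 0 (shut) to 1 (fully open). In form: [[[wx, wy, wz], [x, y, z], grip], ...]. A call has 1 to 10 rows; each row is the pose to reach, as a shift and turn from the pose commanded when the call began, along the tool's axes at that moment; what a row does not reach only later rows make up. A row lasts 1/12 s, in which the tool goes at most 41.7 mm and 7.16 degrees, less where a joint would pass 70% of its speed; a pose out of reach is approached as far as the arm can. A call with a gripper value outside its range is refused whole. The fingers move at their own pace and stop on an object; the grip force is fixed at half the most. Time passes only in rows, so rows that repeat a pose let the fingers close. It gives the time, the measured TCP pose, the force, the opening and the grip force at its end, in the units of the state.
- r.sense(): the state, without advancing time (a new reading comes with each control period).
- r.capture(name): name is "side" or "top" or "wrist"; returns (picture, depth): 480x640x3 uint8, red, green, blue; 480x640 float32, m along the optical axis (not along the pixel's ray), 0 where there is no reading.
- r.camera_params(name): a dict with "camera_matrix" (3x3 intrinsics, pixels), "xyz" and "orientation" of the camera in the world. Camera axes: x right, y down, z forward; pixel columns grow to the right and rows downward; lengths in m; the calibration is good to about 2 mm. A picture is of the moment at which its call begins: read the wrist's pose just before it. camera_params takes no time and is no camera call; for the wrist camera it gives the pose at the moment of the call.
- r.finish_job(): hands the job in; it is judged then, once.
The state is a dict: "time_s": time; "joint_pos": joint angles; "joint_velocities": joint speeds; "effort": joint torques, N m; "eef_pos": TCP position; "ee_rot": TCP orientation; "ft_force": force on the tool from outside, world axes, zero at the start; "torque": the same for the moment, N m; "width": finger opening in m; "grasp_force": force on a finger pad.
Only numpy, scipy, OpenCV 4.12 (cv2) and the standard library are available. Lean on these libraries where they do the work, as an engineer would, in place of code of your own. Each camera call takes 0.05 s, during which the arm holds its last target. There are 200 camera calls.

### The job

The terminals in the aluminium junction box are due for inspection. First lift the loose cover plate off its four pins and set it down (do not drop it) flat, grip upwards, wholly on the rubber mat; then swing the jointed bench magnifier by its grip post until the lens is centred over the open box, and let go so that it stays there. Leave the bottle, the beaker and the screwdriver where they are.

Things in the scene. Friction and masses are not known exactly. Their poses are not given: they have to be found in the camera images.
- box: Fixed open-topped aluminium junction box, 170 (x) x 120 (y) x 80 mm high, with two cable glands on its -x face. Origin: centre of its underside, on the bench. Four upright steel pins, 8 mm in diameter, stand 14 mm above the rim at x = +-70, y = +-45 mm. A black terminal strip lies inside.
- bay (a point): Centre of the box's open mouth, level with the rim, 80 mm above the bench; axes as the box.
- cover: Loose grey painted cover plate, 170 (x) x 120 (y) x 6 mm, about 0.25 kg, with four 12 mm holes that sit loosely over the box's pins. On top, in the middle, a black rib to grip: 80 mm along x, 18 mm wide (y), from 6 to 36 mm above the origin. Origin: centre of the plate's underside; at the start it rests on the box's rim.
- mat: Fixed flat black rubber mat on the bench, 220 (x) x 180 (y) x 4 mm. Origin: centre of its underside, at bench height.
- stand_axis (a point): Upright axis of the magnifier's first hinge, on top of its fixed white round-footed stand (foot 170 mm across), 210 mm above the bench. Axes as the stand.
- upper_arm (a joint): First hinge of the magnifier, about the vertical stand axis; stiff, stays where left (about 0.5 N m). At 1.05 the 220 mm upper arm points along the stand's -x; it grows counter-clockwise from above. Range -0.85 to 2.35 rad.
- elbow_axis (a point): Upright axis of the second hinge, 220 mm from the stand axis, at 205 mm height. The upper arm bar is 22 mm wide, its top 231 mm above the bench.
- lens_arm (a joint): Second hinge (elbow), vertical axis, stiff (about 0.3 N m). At -1.5 the lens arm continues the upper arm in a straight line, at 0 it is turned 1.5 rad counter-clockwise (from above) from that line, and so on as it grows. Range -1.5 to 1.0 rad.
- lens (a point): Centre of the round magnifier lens (white ring, outer diameter 124 mm, 20 mm thick, glass 100 mm), 250 mm from the elbow axis, 193 mm above the bench; ring underside 183 mm, top 203 mm above the bench. Its -x axis points from the elbow to the lens.
- post (a point): Point to grip on the black upright round grip post, 20 mm in diameter, that stands on the lens arm between elbow and lens, 165 mm from the elbow axis (85 mm before the lens centre). The post reaches from 203 mm (top of the bar) to 253 mm above the bench; this point is at 235 mm. Axes as the lens.
- reagent: Bystander: closed amber glass bottle, 68 mm in diameter, 160 mm high. Origin: centre of its underside.
- beaker: Bystander: open glass beaker, 80 mm in diameter, 100 mm high. Origin: centre of its underside.
- driver: Bystander: screwdriver, 190 mm long, lying along its x axis on the bench.
Not all that is in view belongs to the job. Of the things shaped like the cover, the grey one is meant.

How it is judged:
On the way, in this order (a step that is already met when the one before it is completed fails the run):
1. the cover plate lies flat on the mat, grip upwards, let go (x of cover in the frame of mat between -0.055 and 0.055 m and y of cover in the frame of mat between -0.055 and 0.055 m and z of cover in the frame of mat below 0.01 m and angle between cover's own z axis and vertical below 0.08 rad and contact force between the fingers and cover below 0.1 N and linear speed of cover below 0.03 m/s), for 0.2 s.
2. the lens is centred over the open box (horizontal distance between lens and bay below 0.02 m), for 0.2 s.
At the end, for the whole second after the job is handed in: Lens centre within 20 mm of the centre of the box's mouth seen from above, hinges at rest; cover released and at rest on the mat, flat within 0.08 rad, grip up, underside under 10 mm above the bench, its centre within 55 mm of the mat's along each side of the mat (all of step 1 and horizontal distance between lens and bay below 0.02 m and velocity of joint upper_arm between -0.03 and 0.03 rad/s and velocity of joint lens_arm between -0.03 and 0.03 rad/s); the robot touches nothing.
It fails at once if the cover plate is let go in the air: away from the box, more than 40 mm above the bench, with no finger on it (horizontal distance between cover and box above 0.1 m and height (world z) of cover above 0.04 m and contact force between the fingers and cover below 0.05 N).
It fails at once if the bottle is moved more than 30 mm (distance of reagent from where it was at the start of the episode above 0.03 m).
It fails at once if the beaker is moved more than 30 mm (distance of beaker from where it was at the start of the episode above 0.03 m).
It fails at once if the screwdriver is moved more than 30 mm (distance of driver from where it was at the start of the episode above 0.03 m).
It also fails if it takes over 64 s, if anything falls off the work surface, if the arm or the gripper's body presses on something with over 40 N, if the wrist force passes 120 N, or if a joint passes its speed limit or range.

## Working session

There is one attempt and no reset: what is moved stays moved. The work goes in short steps, Python scripts to look and compute and a tool call to move; the robot and the scene stay as the last step left them, time stands still between calls to the robot, and variables do not carry over. Pictures are saved under pics/ and viewed, at most 10 in all, crops included, and the job is handed in when it is done.

Besides the shell and the picture viewer there is one more tool, called after "Call:" as name(argument=value, ...) on one line, values as JSON. play_rows: Moves the arm, as the interface text tells. Its arguments: {"type":"object","properties":{"commands":{"type":"array"}},"required":["commands"]}

```bash
mkdir -p pics; python3 - <<'E'
from plant import r
import cv2,numpy as np
for n in("top","side"):
    p,d=r.capture(n); cv2.imwrite(f"pics/{n}0.png",p[:,:,::-1]); np.savez(f"{n}0.npz",p=p,d=d); c=r.camera_params(n); print(n,c)
s=r.sense(); print(s)
E
```

```text
top {'camera_matrix': array([[516.36241181,   0.        , 315.78314554],
       [  0.        , 516.36241181, 233.85975505],
       [  0.        ,   0.        ,   1.        ]]), 'xyz': array([0.22558398, 0.0731828 , 1.55775913]), 'orientation': array([-2.96905921,  0.00949688, -1.5642387 ])}
side {'camera_matrix': array([[598.49784096,   0.        , 317.60241209],
       [  0.        , 598.49784096, 246.06759318],
       [  0.        ,   0.        ,   1.        ]]), 'xyz': array([-0.04828277,  0.73471807,  1.15061525]), 'orientation': array([-2.43350292,  0.00436312, -2.44456871])}
{'time_s': 0.1, 'joint_pos': array([-1.25280976e+00,  1.16441535e-01,  1.44219092e+00,  8.58934460e-06,
        1.58400200e+00, -3.78148388e-02]), 'joint_velocities': array([ 1.37421544e-03, -1.05231270e-03, -2.22135366e-03,  2.34561704e-04,
       -9.86101813e-04,  2.24860109e-05]), 'effort': array([ 1.22027741e-03, -7.33665776e+01, -6.33790684e+01,  3.03294917e-05,
        5.30766818e-03,  3.02198271e-05]), 'eef_pos': array([ 0.23506258, -0.63256896,  0.23063831]), 'ee_rot': array([-3.14055192e+00, -4.79687858e-05,  3.55801492e-01]), 'ft_force': array([-0.07196962, -0.00931565, -0.15883635]), 'torque': array([ 0.03580179,  0.01273654, -0.05359486]), 'grasp_force': 0.0, 'width': 0.08523699245261246}
```

View pics/top0.png

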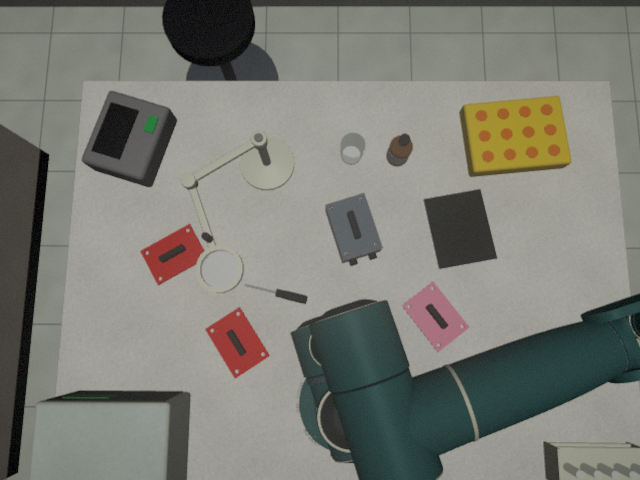

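View pics/side0.png

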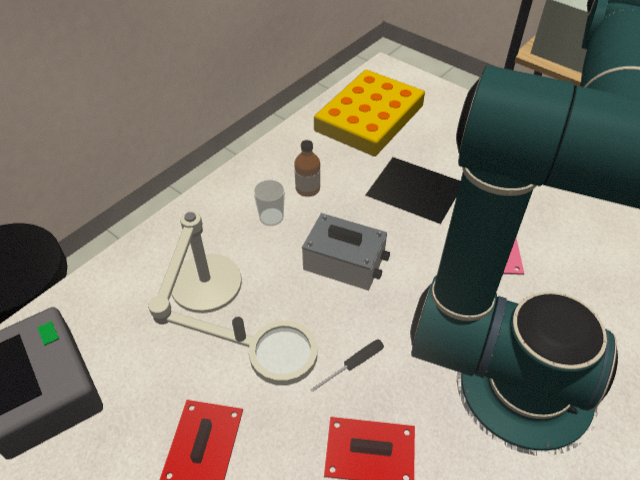

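The top view shows the box with its grey cover at (354,229), the mat at (460,229), stand axis (258,138), elbow (190,182), post (207,237), lens (221,269), beaker (351,148), bottle (400,150) and driver (280,292). The side view agrees with this; the red and pink plates are decoys.

```bash
cat > h.py <<'E'
import numpy as np,cv2
from scipy.spatial.transform import Rotation as R
def ray(c,uv,z):
    K=c['camera_matrix'];M=R.from_euler('xyz',c['orientation']).as_matrix()
    uv=np.atleast_2d(uv).astype(float)
    d=np.c_[(uv-K[:2,2])/[K[0,0],K[1,1]],np.ones(len(uv))]@M.T
    return c['xyz']+d*((z-c['xyz'][2])/d[:,2])[:,None]
def proj(c,p):
    K=c['camera_matrix'];M=R.from_euler('xyz',c['orientation']).as_matrix()
    q=(np.atleast_2d(p)-c['xyz'])@M; return q[:,:2]/q[:,2:]*[K[0,0],K[1,1]]+K[:2,2]
def rect(c,m,z):
    "largest blob of mask -> min-area rect corners cast on z: centre, size, long-side angle"
    cs,_=cv2.findContours(m.astype(np.uint8),cv2.RETR_EXTERNAL,cv2.CHAIN_APPROX_NONE)
    k=max(cs,key=cv2.contourArea)[:,0]
    P=ray(c,k,z)[:,:2]; (cx,cy),(w,h),a=cv2.minAreaRect((P*1000).astype(np.float32))
    if w<h:w,h,a=h,w,a+90
    return np.round([cx,cy,w,h,(a+90)%180-90],1)
def tool(s,p):
    "world point p -> tool axes mm"
    return R.from_euler('xyz',s['ee_rot']).inv().apply(np.array(p)-s['eef_pos'])*1000
E
python3 - <<'E'
from h import *; from plant import r
c=r.camera_params('top'); f=np.load('top0.npz'); p=f['p'].astype(int);d=f['d']
def win(m,x0,y0,x1,y1):
    o=np.zeros(m.shape,bool);o[y0:y1,x0:x1]=m[y0:y1,x0:x1];return o
g=p.max(2)
print('mat',rect(c,win(g<60,415,180,505,275),.004))
print('rib',rect(c,win(g<60,340,203,370,245),.122))
blk=win((g<150)&(g>60),315,185,390,262)
print('cover',rect(c,blk,.086))
for n,uv,z in[('stand',(258,138),.231),('elbow',(190,182),.231),('posttop',(206.5,236.5),.253),('bottle',(404,138),.16),('beaker',(351,139),.1)]:
    print(n,ray(c,uv,z).round(4)[0], d[int(uv[1]),int(uv[0])])
# lens ring
m=win(p.min(2)>0,195,243,250,298)
hsv=cv2.cvtColor(f['p'],cv2.COLOR_RGB2HSV)
for u in [(221,248),(221,291),(200,270),(243,270),(221,270),(350,210),(80,250),(330,215)]: print(u,p[u[1],u[0]],hsv[u[1],u[0]],round(float(d[u[1],u[0]]),3))
print(ray(c,(221,269.5),.2))
big=cv2.resize(f['p'][100:310,150:420],None,fx=2.9,fy=2.8,interpolation=cv2.INTER_CUBIC);cv2.imwrite('pics/crop.png',big[:,:,::-1])
E
```

```text
mat [ 516.2 -349.4  214.6  174.5   10.6]
rib [490.  -17.4  54.8  11.4  25.9]
cover [495.  -20.7 197.9 128.4  17.4]
stand [0.7185 0.245  0.231 ] 1.3795102
elbow [0.5952 0.423  0.231 ] 1.3705823
posttop [0.4446 0.3677 0.253 ] 1.3288248
bottle [ 0.7462 -0.1602  0.16  ] 1.461548
beaker [ 0.7649 -0.0136  0.1   ] 1.5781809
(221, 248) [168 169 153] [ 32  24 169] 1.369
(221, 291) [167 165 153] [ 26  21 167] 1.348
(200, 270) [131 131 120] [ 30  21 131] 1.365
(243, 270) [128 128 119] [ 30  18 128] 1.379
(221, 270) [167 168 164] [ 38   6 168] 1.368
(350, 210) [84 88 88] [90 12 88] 1.475
(80, 250) [159 159 153] [ 30  10 159] 1.578
(330, 215) [ 97 101 103] [100  15 103] 1.497
[[0.36530585 0.3374387  0.2       ]]
```

View pics/crop.png

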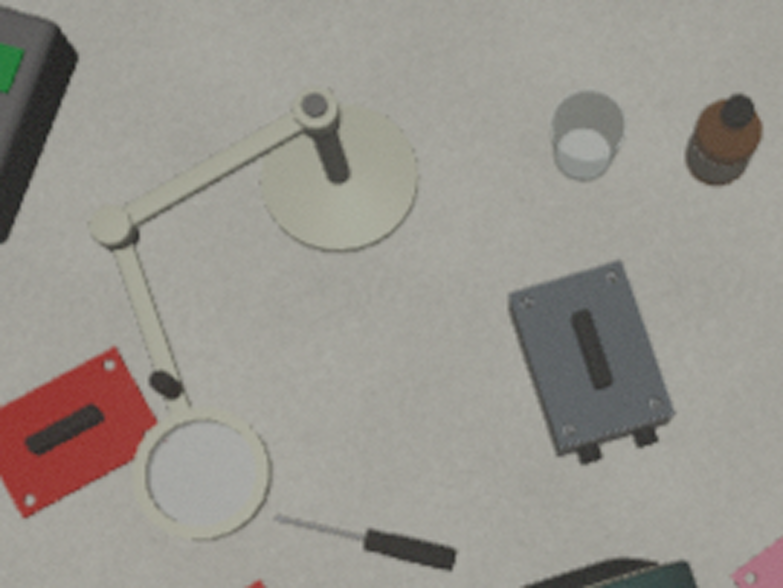

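The crop shows the cover plate corners at about (511,293), (620,262), (672,411), (557,450) and the rib centre at about (592,349). The glands face the robot, so the box's +x points away from it.

```bash
python3 - <<'E'
from h import *; from plant import r
c=r.camera_params('top'); s=r.sense()
q=lambda a:np.array(a)/[2.9,2.8]+[150,100]
P=ray(c,q([(511,293),(620,262),(672,411),(557,450)]),.086)[:,:2]
L=lambda a,b:np.linalg.norm(P[a]-P[b]).round(4)
print(P.round(4),P.mean(0),L(0,1),L(1,2),L(2,3),L(3,0))
holes=ray(c,q([(527,302),(614,277),(656,404),(568,429)]),.092)[:,:2]
print('pins',holes.mean(0),[np.degrees(np.arctan2(*(holes[i]-holes[j])[::-1])) for i,j in((1,2),(0,3))],[np.linalg.norm(holes[i]-holes[j]) for i,j in((1,2),(0,3),(0,1),(2,3))])
rb=ray(c,q([(581,311),(603,387)]),.116)[:,:2]; print('rib',rb.mean(0),np.linalg.norm(rb[0]-rb[1]),np.degrees(np.arctan2(*(rb[0]-rb[1])[::-1])))
print(tool(s,[.491,-.017,.23]))
E
```

```text
[[ 0.5688  0.059 ]
 [ 0.6025 -0.0511]
 [ 0.4452 -0.1011]
 [ 0.4042  0.013 ]] [ 0.50516441 -0.02006596] 0.1151 0.1651 0.1213 0.1708
pins [ 0.50482943 -0.02095789] [np.float64(16.81894421066154), np.float64(17.01246040100811)] [np.float64(0.13942371438698992), np.float64(0.13879533734239646), np.float64(0.09142971884230781), np.float64(0.09095901601265834)]
rib [ 0.50404762 -0.02022953] 0.08120326693221219 15.026788638005948
[ 454.33579742 -487.85975257    1.16783638]
```

Call:
play_rows(commands=[[[0,0,1],[23,-24,0],1],[[0,0,1],[46,-48,0],1],[[0,0,1],[76,-78,0],1],[[0,0,2],[103,-106,0],1],[[0,0,2],[130,-134,0],1],[[0,0,3],[157,-162,0],1],[[0,0,3],[184,-190,0],1],[[0,0,3.5],[211,-217,0],1],[[0,0,3.5],[225,-232,0],1],[[0,0,3.5],[233,-240,0],1]])

```text
time_s: 0.93
eef_pos: [0.3707, -0.3244, 0.2314]
ee_rot: [3.141, -0.0, 0.297]
ft_force: [0.6, 0.2, 0.3]
width: 0.0852
grasp_force: 0.0
```

```bash
python3 - <<'E'
from h import *; from plant import r
s=r.sense(); print(s['eef_pos'],s['ee_rot'],tool(s,[.5045-.03,-.0205,.22]))
E
```

```text
[ 0.37067322 -0.32435771  0.23140736] [ 3.14142491e+00 -4.22348576e-04  2.96741664e-01] [ 188.13389445 -260.21976985   11.44316613]
```

Call:
play_rows(commands=[[[0,0,0],[15,-17,0],1],[[0,0,0],[42,-48,0],1],[[0,0,0],[69,-80,0],1],[[0,0,0],[96,-111,0],1],[[0,0,0],[123,-143,0],1],[[0,0,0],[150,-174,0],1],[[0,0,0],[177,-205,0],1],[[0,0,0],[200,-232,0],1],[[0,0,0],[213,-247,0],1],[[0,0,0],[217,-251,0],1]])

```text
time_s: 1.77
eef_pos: [0.5056, -0.0211, 0.2308]
ee_rot: [-3.141, 0.001, 0.297]
ft_force: [-1.0, -1.1, -0.0]
width: 0.0852
grasp_force: 0.0
```

```bash
python3 - <<'E'
from h import *; from plant import r
s=r.sense(); print(s['eef_pos'],s['ee_rot'])
c=r.camera_params('wrist');p,d=r.capture('wrist');print(c);np.savez('w1.npz',p=p,d=d)
cv2.imwrite('pics/w1.png',p[:,:,::-1])
print(proj(c,[[.5045,-.0205,.116]]))
p,d=r.capture('top');cv2.imwrite('pics/top1.png',p[:,:,::-1])
E
```

```text
[ 0.50555712 -0.02112278  0.2308166 ] [-3.14096056e+00  6.19222167e-04  2.97276370e-01]
{'camera_matrix': array([[354.91375716,   0.        , 318.24987119],
       [  0.        , 354.91375716, 240.75594487],
       [  0.        ,   0.        ,   1.        ]]), 'xyz': array([ 0.57261239, -0.00179912,  0.37267075]), 'orientation': array([ 2.86134590e+00,  1.32712868e-03, -1.27361557e+00])}
[[315.95218098 236.56192628]]
```

View pics/w1.png

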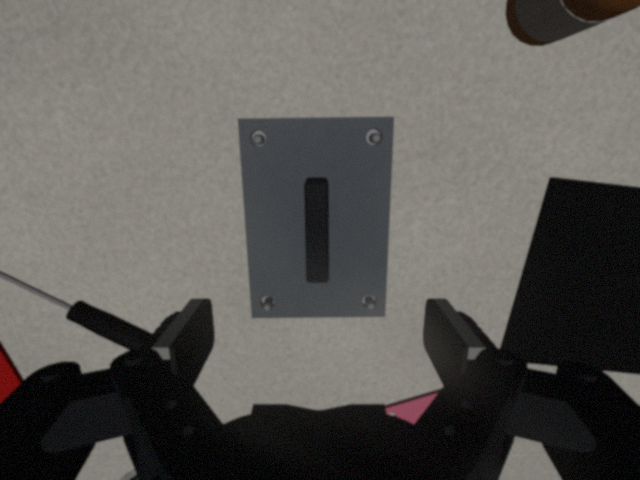

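The wrist view shows the rib spanning about (305–328, 178–283), and plate corners at (238,118), (393,117), (385,317), (252,318).

```bash
python3 - <<'E'
from h import *; from plant import r
c=r.camera_params('wrist'); s=r.sense()
P=ray(c,[(238,118),(393,117),(385,317),(252,318)],.086)[:,:2];print(P,P.mean(0),np.degrees(np.arctan2(*(P[0]+P[1]-P[2]-P[3])[::-1])),[np.linalg.norm(P[i]-P[i-1]).round(4) for i in range(4)])
rb=ray(c,[(305,179),(328,179),(327,282),(306,282)],.116)[:,:2];print(rb.mean(0),np.degrees(np.arctan2(*(rb[0]+rb[1]-rb[2]-rb[3])[::-1])),[np.linalg.norm(rb[i]-rb[i-1]).round(4) for i in range(4)])
print(tool(s,[*P.mean(0),.09]),tool(s,[*rb.mean(0),.09]))
E
```

```text
[[ 0.56846164  0.05956386]
 [ 0.60371361 -0.0535163 ]
 [ 0.44242989 -0.10556442]
 [ 0.40662917  0.00817158]] [ 0.50530858 -0.02283632] 17.751624179914778 [np.float64(0.1698), np.float64(0.1184), np.float64(0.1695), np.float64(0.1192)]
[ 0.50689714 -0.0220281 ] 16.889282028171035 [np.float64(0.0795), np.float64(0.0165), np.float64(0.0795), np.float64(0.0164)]
[ 5.35805486e-01 -1.22135119e-01  1.40857907e+02] [  2.29109891  -0.43147142 140.85632032]
```

Call:
play_rows(commands=[[[0,0,0],[1,0,10],1],[[0,0,0],[1,0,30],1],[[0,0,0],[1,0,55],1],[[0,0,0],[1,0,80],1],[[0,0,0],[1,0,105],1],[[0,0,0],[1,0,122],1],[[0,0,0],[1,0,132],1],[[0,0,0],[1,0,138],1],[[0,0,0],[1,0,139],1],[[0,0,0],[1,0,139],1]])

```text
time_s: 2.7
eef_pos: [0.5058, -0.0236, 0.0928]
ee_rot: [3.141, -0.001, 0.294]
ft_force: [0.4, -0.2, 0.8]
width: 0.0855
grasp_force: 0.0
```

Call:
play_rows(commands=[[[0,0,0],[0,0,0],0],[[0,0,0],[0,0,0],0],[[0,0,0],[0,0,0],0],[[0,0,0],[0,0,0],0],[[0,0,0],[0,0,0],0],[[0,0,0],[0,0,0],0],[[0,0,0],[0,0,0],0],[[0,0,0],[0,0,0],0],[[0,0,0],[0,0,0],0],[[0,0,0],[0,0,0],0]])

```text
time_s: 3.53
eef_pos: [0.5056, -0.0225, 0.0928]
ee_rot: [-3.141, -0.0, 0.295]
ft_force: [-3.6, 5.1, 6.3]
width: 0.0168
grasp_force: 59.7
```

Call:
play_rows(commands=[[[0,0,0],[0,0,-3],0],[[0,0,0],[0,0,-8],0],[[0,0,0],[0,0,-14],0],[[0,0,0],[0,0,-22],0],[[0,0,0],[0,0,-32],0],[[0,0,0],[0,0,-44],0],[[0,0,0],[0,0,-56],0],[[0,0,0],[0,0,-65],0],[[0,0,0],[0,0,-70],0],[[0,0,0],[0,0,-70],0]])

```text
time_s: 4.37
eef_pos: [0.5061, -0.0232, 0.1639]
ee_rot: [3.141, -0.002, 0.295]
ft_force: [-0.2, 0.2, -1.3]
width: 0.0167
grasp_force: 58.9
```

```bash
python3 - <<'E'
from h import *; from plant import r
s=r.sense(); print(s['eef_pos'],s['ee_rot'],s['ft_force'],s['grasp_force'])
p,d=r.capture('wrist');cv2.imwrite('pics/w2.png',p[:,:,::-1])
# mat corners from first top image, sub-checked by size
c=r.camera_params('top');f=np.load('top0.npz')
m=(f['p'].max(2)<75);o=np.zeros_like(m);o[180:275,415:505]=m[180:275,415:505];print(rect(c,o,.004))
print(tool(s,[.516,-.349,s['eef_pos'][2]]))
E
```

```text
[ 0.50612346 -0.02318387  0.16394397] [ 3.14077634e+00 -1.92280641e-03  2.94639745e-01] [-0.16026969  0.20387926 -1.28332677] 58.8777619600296
[ 516.2 -349.1  215.7  176.4   10.6]
[-8.51643326e+01  3.14643806e+02  9.30925495e-02]
```

View pics/w2.png

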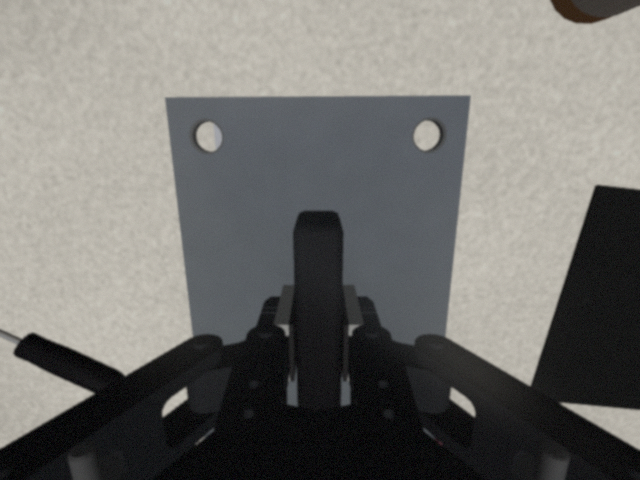

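The plate hangs level in the grip, with its holes at (209,136) and (427,135) clear of the pins, so I'll carry it to the mat.

Call:
play_rows(commands=[[[0,0,0],[-2,8,0],0],[[0,0,0],[-7,26,0],0],[[0,0,1],[-15,55,0],0],[[0,0,2],[-23,85,0],0],[[0,0,3],[-31,115,0],0],[[0,0,4],[-39,145,0],0],[[0,0,5],[-47,175,0],0],[[0,0,6],[-56,205,0],0],[[0,0,6.3],[-64,235,0],0],[[0,0,6.3],[-72,265,0],0]])

```text
time_s: 5.25
eef_pos: [0.5129, -0.2997, 0.1613]
ee_rot: [-3.141, 0.001, 0.184]
ft_force: [0.5, 0.5, -1.3]
width: 0.0171
grasp_force: 58.9
```

```bash
python3 - <<'E'
from h import *; from plant import r
s=r.sense(); print(s['eef_pos'],s['ee_rot'],tool(s,[.516,-.349,.014]))
E
```

```text
[ 0.51293655 -0.29967237  0.16134564] [-3.14086437e+00  9.24619432e-04  1.84032139e-01] [ -5.87875136  49.16257447 147.31537674]
```

Call:
play_rows(commands=[[[0,0,0],[-3,25,0],0],[[0,0,0],[-5,43,5],0],[[0,0,0],[-6,49,20],0],[[0,0,0],[-6,49,42],0],[[0,0,0],[-6,49,65],0],[[0,0,0],[-6,49,88],0],[[0,0,0],[-6,49,108],0],[[0,0,0],[-6,49,122],0],[[0,0,0],[-6,49,130],0],[[0,0,0],[-6,49,132],0]])

```text
time_s: 6.08
eef_pos: [0.5161, -0.3463, 0.0284]
ee_rot: [-3.14, 0.002, 0.185]
ft_force: [0.0, -0.3, -1.6]
width: 0.0169
grasp_force: 59.0
```

```bash
python3 - <<'E'
from h import *; from plant import r
r.capture('wrist');s=r.sense(); print(s['eef_pos'],s['ee_rot'],s['ft_force'],tool(s,[.516,-.349,.0168]))
E
```

```text
[ 0.51646696 -0.3465552   0.02930786] [-3.14057228e+00  9.37784077e-04  1.84859292e-01] [-0.51305102 -0.43767718 -2.34924284] [-0.89664652  2.33007343 12.50633713]
```

Call:
play_rows(commands=[[[0,0,0],[0,2,3],0],[[0,0,0],[0,2,6],0],[[0,0,0],[0,2,8],0],[[0,0,0],[0,2,10],0],[[0,0,0],[0,2,11],0],[[0,0,0],[0,2,12],0],[[0,0,0],[0,2,12.5],0],[[0,0,0],[0,2,12.5],0],[[0,0,0],[0,2,12.5],0]])

```text
time_s: 6.88
eef_pos: [0.5172, -0.3488, 0.0179]
ee_rot: [-3.142, -0.0, 0.185]
ft_force: [-0.9, -0.3, -2.4]
width: 0.017
grasp_force: 59.0
```

Call:
play_rows(commands=[[[0,0,0],[0,0,0.5],0],[[0,0,0],[0,0,1],0],[[0,0,0],[0,0,1.5],0],[[0,0,0],[0,0,1.5],0]])

```text
time_s: 7.22
eef_pos: [0.5172, -0.3489, 0.0168]
ee_rot: [3.141, -0.0, 0.185]
ft_force: [-2.6, 1.1, 4.9]
width: 0.017
grasp_force: 59.7
```

Contact (+7 N). Release it, then rise.

Call:
play_rows(commands=[[[0,0,0],[0,0,0],0.3],[[0,0,0],[0,0,0],0.6],[[0,0,0],[0,0,0],1],[[0,0,0],[0,0,0],1],[[0,0,0],[0,0,0],1],[[0,0,0],[0,0,0],1],[[0,0,0],[0,0,0],1],[[0,0,0],[0,0,0],1]])

```text
time_s: 7.88
eef_pos: [0.5172, -0.3488, 0.0163]
ee_rot: [-3.142, 0.0, 0.185]
ft_force: [0.1, -0.2, 0.8]
width: 0.0856
grasp_force: 0.0
```

Call:
play_rows(commands=[[[0,0,0],[0,0,-5],1],[[0,0,0],[0,0,-15],1],[[0,0,0],[0,0,-35],1],[[0,0,0],[0,0,-65],1],[[0,0,0],[0,0,-100],1],[[0,0,0],[0,0,-140],1],[[0,0,0],[0,0,-180],1],[[0,0,0],[0,0,-220],1],[[0,0,0],[0,0,-255],1],[[0,0,0],[0,0,-280],1]])

```text
time_s: 8.72
eef_pos: [0.5171, -0.3488, 0.3016]
ee_rot: [3.138, -0.003, 0.185]
ft_force: [0.5, -0.6, -0.1]
width: 0.0855
grasp_force: 0.0
```

```bash
python3 - <<'E'
from h import *; from plant import r
s=r.sense(); c=r.camera_params('wrist');p,d=r.capture('wrist');cv2.imwrite('pics/w3.png',p[:,:,::-1])
print(s['eef_pos'],s['ee_rot'],proj(c,[[.5162,-.3491,.004]]))
p,d=r.capture('top');cv2.imwrite('pics/top2.png',p[:,:,::-1]);np.savez('top2.npz',p=p,d=d)
E
```

```text
[ 0.51707359 -0.34875301  0.30162014] [ 3.13844540e+00 -2.94207021e-03  1.84779151e-01] [[317.00635695 198.60254638]]
```

View pics/w3.png

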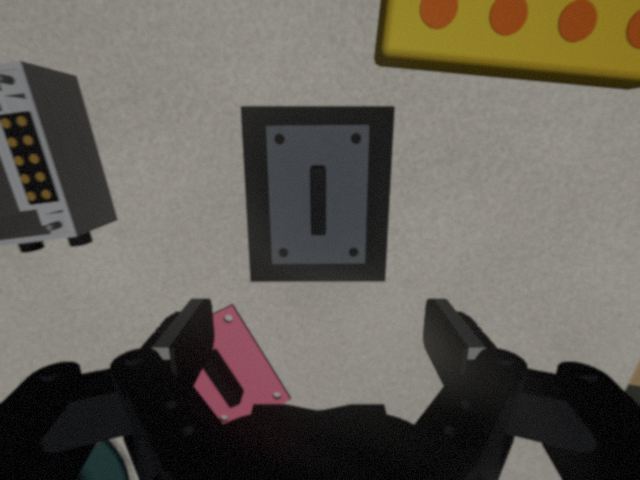

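The cover lies flat and centred on the mat: the plate spans (265–369, 125–265) inside the mat's (241–394, 107–281). Next is the magnifier post.

Call:
play_rows(commands=[[[0,0,0],[1,-10,-5],1],[[0,0,0],[3,-35,-10],1],[[0,0,0],[6,-72,-10],1],[[0,0,0],[9,-109,-10],1],[[0,0,0],[13,-146,-10],1],[[0,0,0],[16,-183,-10],1],[[0,0,0],[19,-220,-10],1],[[0,0,0],[22,-257,-10],1],[[0,0,0],[26,-294,-10],1],[[0,0,0],[29,-331,-10],1]])

```text
time_s: 9.65
eef_pos: [0.4836, -0.016, 0.3056]
ee_rot: [-3.141, 0.001, 0.185]
ft_force: [0.8, -0.3, -0.4]
width: 0.0855
grasp_force: 0.0
```

Call:
play_rows(commands=[[[0,0,0],[3,-37,0],1],[[0,0,0],[6,-74,0],1],[[0,0,0],[9,-111,0],1],[[0,0,0],[13,-148,0],1],[[0,0,0],[16,-185,0],1],[[0,0,0],[19,-222,0],1],[[0,0,0],[22,-257,0],1],[[0,0,0],[24,-290,0],1],[[0,0,0],[26,-315,0],1],[[0,0,0],[27,-325,0],1]])

```text
time_s: 10.48
eef_pos: [0.45, 0.3091, 0.3052]
ee_rot: [3.141, 0.002, 0.187]
ft_force: [-0.2, 0.5, -0.0]
width: 0.0854
grasp_force: 0.0
```

```bash
python3 - <<'E'
from h import *; from plant import r
r.capture('wrist');s=r.sense(); c=r.camera_params('wrist');p,d=r.capture('wrist');cv2.imwrite('pics/w4.png',p[:,:,::-1])
print(s['eef_pos'],s['ee_rot'],s['joint_pos'],proj(c,[[.447,.371,.253]]),tool(s,[.447,.371,.29]))
E
```

```text
[0.45028634 0.30902416 0.30506457] [3.14142026e+00 2.22272523e-03 1.87423751e-01] [ 5.54413366e-01 -1.73728831e-01  1.60703689e+00  6.42875216e-04
  1.71042114e+00  1.93787454e+00] [[209.23567889 250.21093022]] [  8.35253439 -61.50541777  15.03543735]
```

View pics/w4.png

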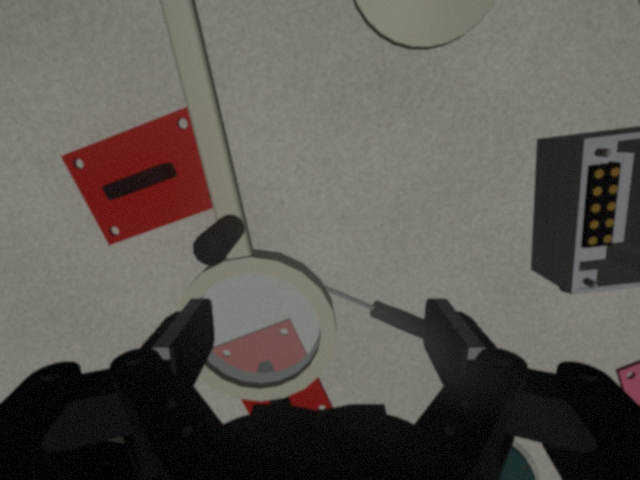

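The post's top disc is at about (210,245) and its foot at about (232,228). The lens ring is centred near (260,326).

```bash
python3 - <<'E'
from h import *; from plant import r
s=r.sense(); c=r.camera_params('wrist')
t=ray(c,(210,245),.253)[0];b=ray(c,(232,229),.203)[0];l=ray(c,(261,327),.203)[0];print(t,b,l,np.linalg.norm((t-l)[:2]))
m=(t+b)/2
print(tool(s,[*t[:2],.29]),tool(s,[*b[:2],.29]))
# linkage fits
S=np.array([.7185,.245]);E=np.array([.5952,.423])
for n,q in('S',S),('E',E): print(n,np.linalg.norm(q-t[:2]),np.linalg.norm(q-l[:2]))
E
```

```text
[0.45061331 0.36931209 0.253     ] [0.44753042 0.36805058 0.203     ] [0.37425537 0.33680818 0.203     ] 0.08298818677368382
[ 11.43674588 -60.83416493  15.25670164] [  8.1730316  -60.16800391  15.26299773]
S 0.2953248589111693 0.35627672443078906
E 0.15423262317576542 0.23716146073659958
```

Call:
play_rows(commands=[[[0,0,0],[3,-20,0],1],[[0,0,0],[7,-45,0],1],[[0,0,0],[10,-58,0],1],[[0,0,0],[10,-60,10],1],[[0,0,0],[10,-60,28],1],[[0,0,0],[10,-60,48],1],[[0,0,0],[10,-60,66],1],[[0,0,0],[10,-60,79],1],[[0,0,0],[10,-60,86],1],[[0,0,0],[10,-60,87],1]])

```text
time_s: 11.42
eef_pos: [0.4503, 0.3662, 0.2178]
ee_rot: [3.141, 0.002, 0.184]
ft_force: [0.2, -0.7, 0.9]
width: 0.0855
grasp_force: 0.0
```

Call:
play_rows(commands=[[[0,0,0],[0,0,0],0.6],[[0,0,0],[0,0,0],0.5],[[0,0,0],[0,0,0],0.4],[[0,0,0],[0,0,0],0.3],[[0,0,0],[0,0,0],0.2],[[0,0,0],[0,0,0],0.1],[[0,0,0],[0,0,0],0],[[0,0,0],[0,0,0],0],[[0,0,0],[0,0,0],0]])

```text
time_s: 12.17
eef_pos: [0.4506, 0.3674, 0.2201]
ee_rot: [-3.141, -0.001, 0.185]
ft_force: [-1.8, 0.8, 6.1]
width: 0.0185
grasp_force: 58.4
```

```bash
python3 - <<'E'
from h import *; from plant import r
s=r.sense();p,d=r.capture('top');p2,_=r.capture('wrist')
big=np.hstack([cv2.resize(p[110:310,150:310],None,fx=2.5,fy=2.5),cv2.resize(p2,(400,500)) ]);cv2.imwrite('pics/g5.png',big[:,:,::-1])
print(s['eef_pos'],s['ee_rot'],s['ft_force'],s['width'],s['grasp_force'],s['joint_pos'])
E
```

```text
[0.45059614 0.36737025 0.22006848] [-3.14092710e+00 -9.30374560e-04  1.84953358e-01] [-1.81356021  0.84223003  6.14309647] 0.01847539166123415 58.42925727367401 [ 6.40030023e-01 -8.54026859e-02  1.66338656e+00  1.88897448e-04
  1.56248056e+00  2.02587122e+00]
```

View pics/g5.png

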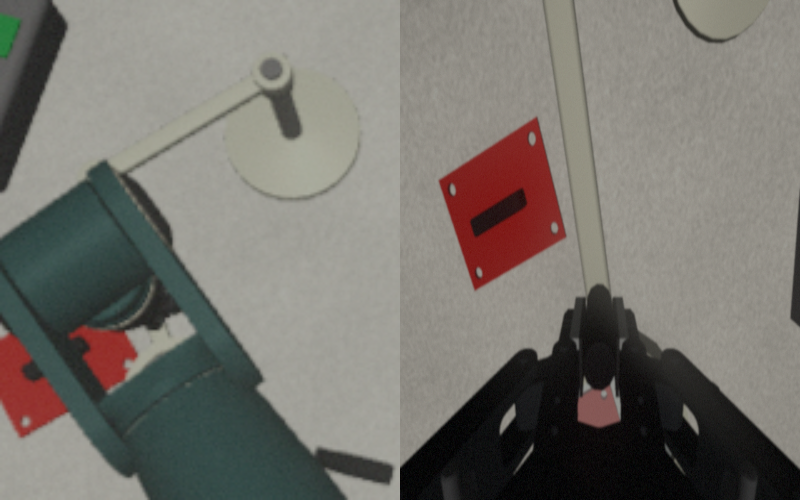

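The post is gripped (18.5 mm opening, 58 N). I'll plan the arc in joint space, turning the tool with the lens arm.

```bash
cat > plan.py <<'E'
from h import *
a,b,lp=.22,.25,.165
def ik(S,P,l):
    v=P-S;d=np.hypot(*v);al=np.arccos((a*a+d*d-l*l)/(2*a*d))
    t=np.arctan2(v[1],v[0])-al; E=S+a*np.array([np.cos(t),np.sin(t)])
    w=P-E; return np.array([t,np.arctan2(w[1],w[0])])
def fk(S,q,l): return S+a*np.array([np.cos(q[0]),np.sin(q[0])])+l*np.array([np.cos(q[1]),np.sin(q[1])])
E
python3 - <<'E'
from plan import *; from plant import r
s=r.sense();c=r.camera_params('top')
S=ray(c,(258.3,137.5),.231)[0][:2];E=ray(c,(188.6,180.4),.231)[0][:2];print(S,E)
P=s['eef_pos'][:2]; B=np.array([.5057,-.0222])
q0=ik(S,P,lp);q0=q0%(2*np.pi);q1=ik(S,B,b)%(2*np.pi)
print(np.degrees(q0),np.degrees(q1),'E from ik',S+a*np.array([np.cos(q0[0]),np.sin(q0[0])]),'lens now',fk(S,q0,b),'post target',fk(S,q1,lp))
n=30;y0=s['ee_rot'][2]
t=np.arange(n+1)/n;t=t*t*(3-2*t)
W=[(fk(S,q0+(q1-q0)*k,lp),y0+(q1[1]-q0[1])*k) for k in t]
for k in range(3):
    p0,y=W[10*k]
    for p,yy in W[10*k+1:10*k+11]:
        d=(p-p0)*1000; print([[0,0,round(-np.degrees(yy-y),1)],[round(d[0]*np.cos(y)+d[1]*np.sin(y)),round(d[0]*np.sin(y)-d[1]*np.cos(y)),0],0],end=', ')
    print()
E
```

```text
[0.71993837 0.24417934] [0.59954159 0.42690088]
[122.09768521 202.50955793] [184.28355    271.17970947] E from ik [0.60303821 0.43055089] lens now [0.37208429 0.3348415 ] post target [0.50394999 0.06278198]
[[0, 0, np.float64(-0.2)], [-1, 1, 0], 0], [[0, 0, np.float64(-0.9)], [-2, 4, 0], 0], [[0, 0, np.float64(-1.9)], [-5, 8, 0], 0], [[0, 0, np.float64(-3.3)], [-8, 14, 0], 0], [[0, 0, np.float64(-5.1)], [-13, 21, 0], 0], [[0, 0, np.float64(-7.1)], [-17, 30, 0], 0], [[0, 0, np.float64(-9.5)], [-22, 40, 0], 0], [[0, 0, np.float64(-12.0)], [-27, 52, 0], 0], [[0, 0, np.float64(-14.8)], [-31, 65, 0], 0], [[0, 0, np.float64(-17.8)], [-36, 78, 0], 0], 
[[0, 0, np.float64(-3.1)], [-8, 13, 0], 0], [[0, 0, np.float64(-6.4)], [-16, 26, 0], 0], [[0, 0, np.float64(-9.7)], [-23, 41, 0], 0], [[0, 0, np.float64(-13.1)], [-29, 55, 0], 0], [[0, 0, np.float64(-16.5)], [-35, 71, 0], 0], [[0, 0, np.float64(-20.0)], [-39, 86, 0], 0], [[0, 0, np.float64(-23.4)], [-43, 102, 0], 0], [[0, 0, np.float64(-26.7)], [-46, 118, 0], 0], [[0, 0, np.float64(-29.9)], [-48, 133, 0], 0], [[0, 0, np.float64(-33.1)], [-49, 147, 0], 0], 
[[0, 0, np.float64(-3.0)], [-8, 12, 0], 0], [[0, 0, np.float64(-5.8)], [-15, 23, 0], 0], [[0, 0, np.float64(-8.3)], [-20, 33, 0], 0], [[0, 0, np.float64(-10.7)], [-25, 43, 0], 0], [[0, 0, np.float64(-12.7)], [-29, 52, 0], 0], [[0, 0, np.float64(-14.5)], [-32, 59, 0], 0], [[0, 0, np.float64(-15.9)], [-35, 65, 0], 0], [[0, 0, np.float64(-16.9)], [-37, 70, 0], 0], [[0, 0, np.float64(-17.6)], [-38, 73, 0], 0], [[0, 0, np.float64(-17.8)], [-38, 74, 0], 0],
```

Call:
play_rows(commands=[[[0,0,-0.2],[-1,1,0],0],[[0,0,-0.9],[-2,4,0],0],[[0,0,-1.9],[-5,8,0],0],[[0,0,-3.3],[-8,14,0],0],[[0,0,-5.1],[-13,21,0],0],[[0,0,-7.1],[-17,30,0],0],[[0,0,-9.5],[-22,40,0],0],[[0,0,-12],[-27,52,0],0],[[0,0,-14.8],[-31,65,0],0],[[0,0,-17.8],[-36,78,0],0]])

```text
time_s: 13.1
eef_pos: [0.4297, 0.2836, 0.2201]
ee_rot: [-3.141, -0.002, 0.498]
ft_force: [5.2, 1.0, 5.9]
width: 0.0185
grasp_force: 58.5
```

Call:
play_rows(commands=[[[0,0,-3.1],[-8,13,0],0],[[0,0,-6.4],[-16,26,0],0],[[0,0,-9.7],[-23,41,0],0],[[0,0,-13.1],[-29,55,0],0],[[0,0,-16.5],[-35,71,0],0],[[0,0,-20],[-39,86,0],0],[[0,0,-23.4],[-43,102,0],0],[[0,0,-26.7],[-46,118,0],0],[[0,0,-29.9],[-48,133,0],0],[[0,0,-33.1],[-49,147,0],0]])

```text
time_s: 13.93
eef_pos: [0.4564, 0.1305, 0.22]
ee_rot: [3.141, -0.001, 1.076]
ft_force: [-1.2, 2.0, 7.2]
width: 0.0183
grasp_force: 58.8
```

Call:
play_rows(commands=[[[0,0,-3],[-8,12,0],0],[[0,0,-5.8],[-15,23,0],0],[[0,0,-8.3],[-20,33,0],0],[[0,0,-10.7],[-25,43,0],0],[[0,0,-12.7],[-29,52,0],0],[[0,0,-14.5],[-32,59,0],0],[[0,0,-15.9],[-35,65,0],0],[[0,0,-16.9],[-37,70,0],0],[[0,0,-17.6],[-38,73,0],0],[[0,0,-17.8],[-38,74,0],0]])

```text
time_s: 14.77
eef_pos: [0.5035, 0.0621, 0.2201]
ee_rot: [3.141, -0.0, 1.384]
ft_force: [-2.5, 1.2, 7.0]
width: 0.0181
grasp_force: 58.9
```

```bash
python3 - <<'E'
from h import *; from plant import r
p,d=r.capture('side');s=r.sense();p2,_=r.capture('top')
big=np.hstack([cv2.resize(p[150:400,200:440],(400,417)),cv2.resize(p2[100:350,230:470],(400,417)) ]);cv2.imwrite('pics/g6.png',big[:,:,::-1])
np.savez('s6.npz',p=p,d=d)
print(s['eef_pos'],s['ee_rot'],s['ft_force'],s['width'],s['grasp_force'])
E
```

```text
[0.50350197 0.06216602 0.22006481] [ 3.14075316e+00 -4.15581542e-06  1.38412516e+00] [ 0.28319256 -1.54322232  6.07553867] 0.018433871560279966 58.87622773647308
```

View pics/g6.png

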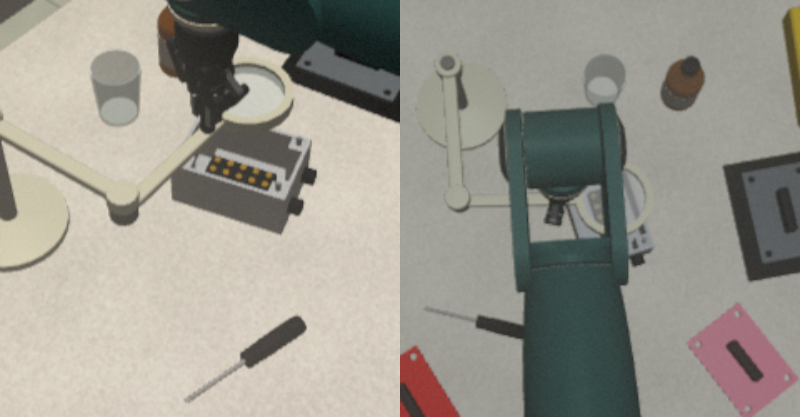

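The magnifier has followed: in the top view the lens ring sits over the box, and the elbow is at crop (457,199). I'll release, rise clear and measure.

Call:
play_rows(commands=[[[0,0,0],[0,0,0],0.3],[[0,0,0],[0,0,0],0.4],[[0,0,0],[0,0,0],0.6],[[0,0,0],[0,0,0],0.8],[[0,0,0],[0,0,0],1],[[0,0,0],[0,0,0],1],[[0,0,0],[0,0,0],1],[[0,0,0],[0,0,0],1]])

```text
time_s: 15.53
eef_pos: [0.5031, 0.0625, 0.2193]
ee_rot: [3.142, -0.0, 1.384]
ft_force: [0.1, -0.2, 0.6]
width: 0.085
grasp_force: 0.0
```

Call:
play_rows(commands=[[[0,0,0],[0,0,-5],1],[[0,0,0],[0,0,-15],1],[[0,0,0],[0,0,-30],1],[[0,0,0],[0,0,-50],1],[[0,0,0],[0,0,-70],1],[[0,0,0],[0,0,-90],1],[[0,0,0],[0,0,-110],1],[[0,0,0],[0,0,-125],1],[[0,0,0],[0,0,-135],1],[[0,0,0],[0,0,-140],1]])

```text
time_s: 16.37
eef_pos: [0.5033, 0.0625, 0.3618]
ee_rot: [3.139, -0.001, 1.384]
ft_force: [-0.3, 0.2, -0.2]
width: 0.0859
grasp_force: 0.0
```

Call:
play_rows(commands=[[[0,0,0],[10,-10,-5],1],[[0,0,0],[20,-40,-10],1],[[0,0,0],[20,-75,-15],1],[[0,0,0],[20,-110,-20],1],[[0,0,0],[20,-145,-20],1],[[0,0,0],[20,-165,-20],1],[[0,0,0],[20,-175,-20],1],[[0,0,0],[20,-180,-20],1],[[0,0,0],[20,-180,-20],1]])

```text
time_s: 17.12
eef_pos: [0.3296, 0.1159, 0.3793]
ee_rot: [3.141, -0.0, 1.384]
ft_force: [-0.9, -0.8, 0.4]
width: 0.0853
grasp_force: 0.0
```

```bash
python3 - <<'E'
from h import *; from plant import r
s=r.sense();print(s['eef_pos'],s['ee_rot'],s['width'])
c=r.camera_params('wrist');print(c['xyz'])
w,_=r.capture('wrist');p,_=r.capture('top');np.savez('f7.npz',w=w,p=p,xyz=c['xyz'],o=c['orientation'],K=c['camera_matrix'])
big=np.hstack([cv2.resize(w,(400,300)),cv2.resize(p[120:270,260:460],(400,300),interpolation=cv2.INTER_CUBIC)]);cv2.imwrite('pics/g7.png',big[:,:,::-1])
B=[.5057,-.0222]
print(proj(c,[[*B,.203],[*B,.08]]),proj(r.camera_params('top'),[[*B,.203],[*B,.08]]))
E
```

```text
[0.32957175 0.11588311 0.37931717] [ 3.14126248e+00 -2.04519877e-04  1.38446692e+00] 0.08528811752306635
[0.34239223 0.1836344  0.5212235 ]
[[517.64303241 318.79745955]
 [467.6195786  273.73554684]] [[356.92264884 217.8191414 ]
 [354.00704429 226.36762834]]
```

View pics/g7.png

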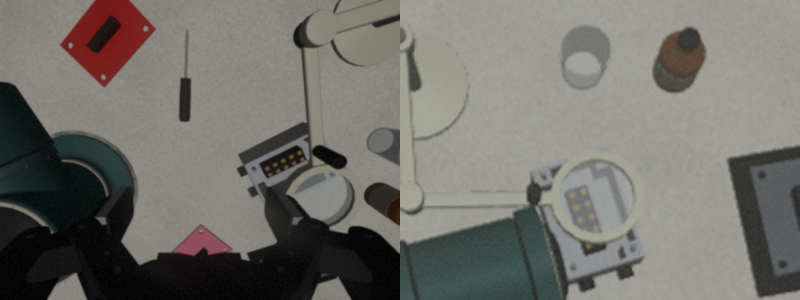

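The top view puts the ring centre at about (358.5,218.5), against (356.9,217.8) expected for the bay. That is roughly 5 mm off with 20 mm allowed, and the gripper is clear of everything.

```bash
python3 -c "
from plant import r
print(r.finish_job())"
```

```text
the job is handed in; nothing more can be done
None
```

The job is handed in; no verdict came back. The cover lies flat and centred on the mat, grip upwards. The lens sits about 5 mm from the centre of the box's mouth by the last top view. The arm is clear of everything, and the bottle, beaker and screwdriver were not touched.

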